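# Fit a snap ring over an axle stub

## Task

First slide the blue cover fully shut over the open inspection hole of the axle housing, so that nothing can fall in. Then take the orange-handled snap-ring pliers from their rest, squeeze the handles to spread the ring on their tips, bring the spread ring over the top of the upright axle stub and lower it level, without forcing it, until it is in line with the groove. Finish like that: still holding the pliers squeezed, with the ring spread, centred round the groove and not resting on anything; leave the jar, bearing, spanner and socket alone.

Things in the scene. Friction and masses are not known exactly. Their poses are not given: they have to be found in the camera images.
- housing: Fixed grey cast-iron axle housing, 220 x 190 mm, on two timber blocks; flat top 85 mm above the bench. Origin on the bench under its centre; z up, x along its long side. The upright stub stands at x +40, y -45 mm; the 50 x 46 mm inspection hole in its top is centred at x -45, y +45 mm. Nothing on it but the stub is higher than 116 mm above the bench.
- stub_groove (a point): Point on the stub's axis at the middle of the groove, 130 mm above the bench. The stub is a vertical 36 mm diameter steel shaft; its groove is 10 mm high (125 to 135 mm above the bench) and 30 mm in diameter. Below the groove the shaft is 36 mm wide down to a 62 mm diameter bearing whose top is 115 mm above the bench.
- stub_top (a point): Centre of the stub's top end, 150 mm above the bench, edge chamfered.
- cover (a joint): Flat blue sliding cover plate (66 x 64 x 5 mm) in two rails on the housing. 0 = fully shut over the inspection hole (end stop), 0.060 m = fully open (end stop). It opens along the housing's +x and stays where it is left; about 2 N of friction plus a drag of 8 N per m/s.
- cover_tab (a point): Middle of the top of the black upright tab on the cover: 12 mm thick along the slide direction (housing x), 34 mm wide across it, standing 25 mm above the plate; top 116 mm above the bench. Moves with the cover.
- rest: Fixed wooden tool rest: 12 mm base board, a post under the pliers' pivot and a bar under the handle ends, both 50 mm high, with the handles free between them. Origin on the bench; its x is the direction in which the pliers point.
- pliers: Loose snap-ring pliers, about 0.22 kg, lying flat on the rest. Origin on the pivot axis at the handles' underside (50 mm above the bench at the start); x from handles to tips, z up. Two orange-sleeved handles, 14 mm high, run back to 125 mm behind the pivot, flaring apart. The tips bend down and carry a flat steel snap ring, permanently held on them.
- handle_mid (a point): Where to grip: midway between the handles, 65 mm behind the pivot, 7 mm above their underside (half their height). Outer width over the handles here: 60 mm relaxed, 32 mm fully squeezed, when the outer faces are parallel. Fingers close along the pliers' y. Rest's front post ends 45 mm ahead of here, its rear bar begins 45 mm behind.
- ring_center (a point): Centre of the spread ring's bore, at half its thickness: in the pliers' frame 77.8 mm ahead of the pivot, 18 mm below the handles' underside (142.8 mm ahead of and 25 mm below handle_mid). Ring 4 mm thick, all within 35 mm of here. Bore 34 mm relaxed (too small for the stub); fully spread it leaves about 3 mm all round the stub when this point is on its axis.
- handle_left (a joint): Squeeze of the pliers: turn of each handle about the pivot in rad (both move alike). 0 = relaxed, 0.22 = fully squeezed against the stop, ring fully spread. A spring opens them; about 12 N on each handle at the grip place holds them fully squeezed, more does no harm.
- grease_jar: White jar with red cap, 60 mm diameter, 70 mm high, beyond the work; leave alone. Origin under its centre.
- bearing: Aluminium-coloured bearing ring lying flat, 60 mm outside diameter, 16 mm high; leave alone. Origin under its centre.
- spanner: Steel spanner lying on the bench to the left; leave alone. Origin under its middle.
- socket: Steel wrench socket standing on the bench to the right, 32 mm diameter, 42 mm high; leave alone. Origin under its centre.
Things that resemble listed ones, but are neither listed nor needed, are in the scene too. Leave any green or turquoise look-alike of the pliers alone.

How it is judged:
By the outcome, as a careful person would: the job done as asked, in the order asked, and still so for the second after the job is handed in, while the arm keeps its last pose, push and grip.
It also fails if it takes over 54 s, if anything falls off the work surface, if the arm or the gripper's body presses on something with over 40 N, if the wrist force passes 120 N, or if a joint passes its speed limit or range.

## Robot

A 7-joint arm with a two-finger parallel gripper is mounted at the origin on the work surface. World frame = base frame: x ahead of the robot, y to its left, z up, the work surface at z = 0. Lengths are in mm, angles in rad, forces in N, time in s.
With the tool pointing down it reaches from about 400 to 875 mm from the base axis. Payload 19.3 kg.
Tool frame: the origin (TCP) lies at the very end of the fingers, on their centre line; the grasp point (between the pads) lies 19 mm behind it (grip_point_offset is the z of the grasp point in the tool frame, in mm); z points along the fingers, y is the line along which they close (so a half turn about z gives the same grasp; the last joint's range is limited). The gripper opens to 85 mm and grips with 20 to 120 N. Pads are 22 mm wide; open, the fingers measure 114 mm over their backs; the gripper's body (76 mm by 85 mm) begins 54 mm behind the grasp point. The pads swing forward as they close: fully open they stand 13 mm farther back than shut.
Start: joints at [-1.397, 0.521, -0.036, 1.599, 0.021, 1.021, -0.113], TCP at [150.89, 606.504, 231.291] pointing down, gripper open.
Joint ranges: [-2.91, 2.91], [-0.3, 2.13], [-1.5, 1.42], [0.17, 2.43], [-1.26, 4.41], [0.16, 1.93], [-2.52, 2.52]. Speed limits (rad/s): [1.89, 1.89, 2.39, 2.39, 3.01, 3.01, 3.01].

## Interface

Orientations are given as a 3x3 rotation matrix whose columns are the frame's x, y, z axes.
In Python, from workcell import movep, movel, goto_joints, open_gripper, clamp, wait, inverse_kinematics, read_state, camera, PlanningError, finish_job, grip_point_offset gives the robot as it stands. Calls block until the motion is done:
- movep(position, orientation): joint-space move of the TCP to a pose.
- movel(position, frame=None, max_speed=150, guard=None): straight line of the TCP; frame=None keeps the orientation; max_speed is the mean speed in mm/s. With guard (N) it stops when the force on the tool has changed by that much, and returns True; else False.
- goto_joints(angles): joint-space move.
- open_gripper() and clamp(): open the fingers fully, or close them until they stop; the grip force is fixed at half the most.
- wait(seconds).
- inverse_kinematics(position, orientation): joint angles nearest the present ones, or None.
- read_state(): the state.
- camera(name): name is "scene" or "top"; returns a dict with "image" (420x560x3 uint8, blue, green, red), "range_z" (420x560 float32, mm along the optical axis (not along the pixel's ray), 0 where there is no reading), "fx", "fy", "cx", "cy" (pixels), "cam_to_world" (4x4, takes a point from camera to world coordinates). Camera axes: x right, y up, looking along -z (the intrinsics and any distortion apply to the point x, -y, -z); pixel columns grow to the right and rows downward; lengths in mm; the calibration is good to about 2 mm. A picture is of the moment at which its call begins.
A pose or a line that the arm cannot do raises PlanningError and nothing moves.
- finish_job(): hands the job in; it is judged then, once.
The state is a dict: "time": time; "qpos": joint angles; "qvel": joint speeds; "joint_efforts": joint torques, N m; "eef_pos": TCP position; "tool_rot": TCP orientation; "ft_force": force on the tool from outside, world axes, zero at the start; "torque": the same for the moment, N m; "finger_gap": finger opening in mm; "gripper_force": force on a finger pad.
Only numpy, scipy, OpenCV 4.12 (cv2) and the standard library are available. Lean on these libraries where they do the work, as an engineer would, in place of code of your own. Each camera call takes 0.05 s, during which the arm holds its last target. There are 200 camera calls.

## Working session

There is one attempt and no reset: what is moved stays moved. The work goes in short steps, each a Python script; the robot and the scene stay as the last script left them, time stands still between calls to the robot, and variables do not carry over. Pictures are saved under pics/ and viewed, at most 10 in all, crops included, and the job is handed in when it is done.

```bash
mkdir -p pics; ls; python3 - <<'E'
from workcell import *
import cv2,numpy as np,pickle
for n in("scene","top"):
    c=camera(n);cv2.imwrite(f"pics/{n}0.png",c["image"]);pickle.dump(c,open(f"{n}0.pkl","wb"))
    print(n,c["fx"],c["cx"],c["cy"],[k for k in c],np.round(c["cam_to_world"],3).tolist())
s=read_state();print(s["time"],s["tool_rot"],s["finger_gap"],grip_point_offset)
E
```

```text
pics
scene 455.69318699308 284.4315446307884 206.7668466265368 ['image', 'range_z', 'fx', 'fy', 'cx', 'cy', 'cam_to_world'] [[-0.788, -0.472, 0.396, 1042.332], [0.616, -0.608, 0.501, 624.21], [0.005, 0.638, 0.77, 1094.959], [0.0, 0.0, 0.0, 1.0]]
top 385.3242788446451 280.15138251941255 204.24376046605082 ['image', 'range_z', 'fx', 'fy', 'cx', 'cy', 'cam_to_world'] [[-0.025, 0.982, -0.19, 362.502], [-1.0, -0.026, -0.007, 12.356], [-0.012, 0.189, 0.982, 1045.857], [0.0, 0.0, 0.0, 1.0]]
0.1 [[-9.70419737e-01  2.41423908e-01 -1.77556085e-04]
 [ 2.41423966e-01  9.70419269e-01 -9.54021587e-04]
 [-5.80197731e-05 -9.68667672e-04 -9.99999529e-01]] 85.31092440644994 -18.700000000000003
```

View pics/scene0.png

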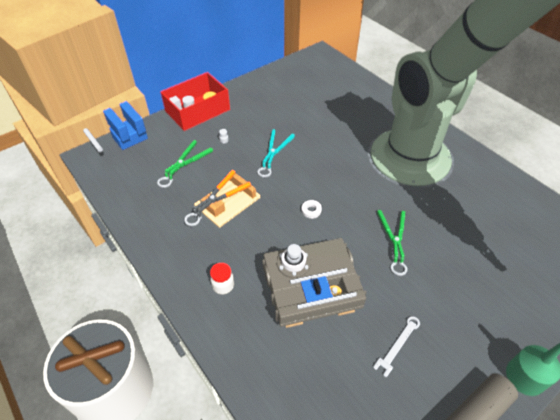

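View pics/top0.png

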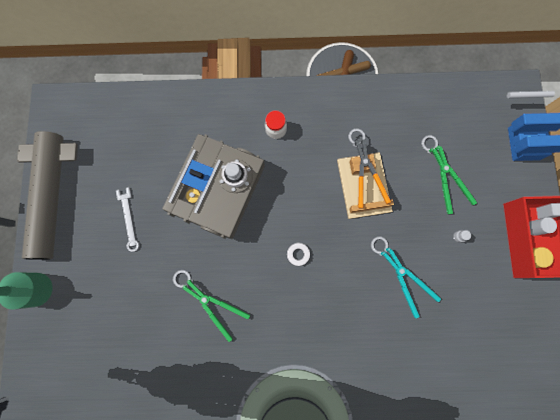

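The scene view shows the housing at (313,280) with its blue cover at (316,290). The orange-handled pliers lie on the wooden rest at (225,197). The top view shows the housing at (215,187), the cover tab at (197,174), the stub at (234,171) and the pliers at (366,180).
Candidates in the top view are orange (366,180), green (447,168), green (204,299) and turquoise (402,271). Only the orange pair is orange-sleeved and on a rest. I'll confirm that in an enlarged crop.

```bash
python3 - <<'E'
import cv2,numpy as np,pickle
t=pickle.load(open("top0.pkl","rb"))["image"];s=pickle.load(open("scene0.pkl","rb"))["image"]
a=cv2.resize(t[125:225,330:400],None,fx=5.7,fy=5.7,interpolation=2)
b=cv2.resize(t[130:243,160:270],None,fx=3.6,fy=3.6,interpolation=2)
h=min(len(a),len(b),570)
c=np.hstack([cv2.resize(a,(399,570)),cv2.resize(b,(396,407)) if 0 else cv2.copyMakeBorder(b,0,570-len(b),0,0,0)])
cv2.imwrite("pics/crop1.png",c);print(c.shape)
E
```

```text
(570, 795, 3)
```

View pics/crop1.png

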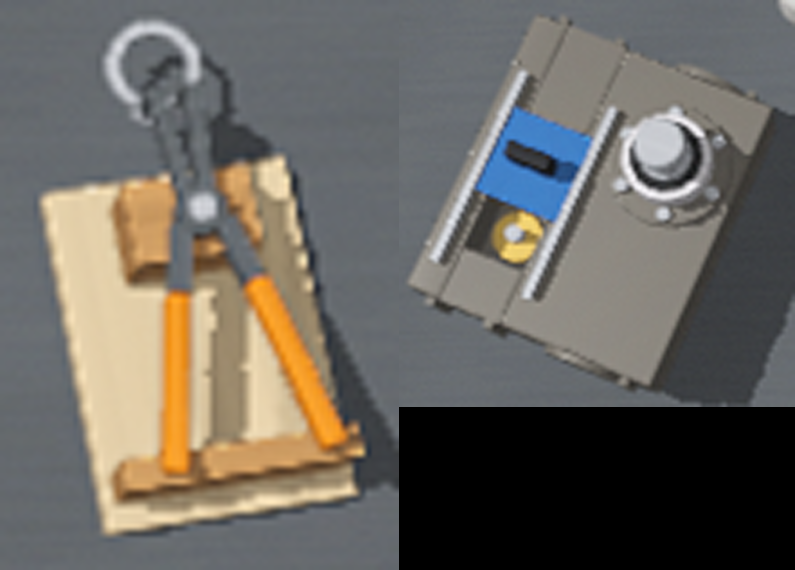

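Crop: the orange-sleeved pliers lie on the wooden rest, and the cover is open toward housing +x with the hole uncovered. The pliers are clearly the right ones, so now I'll measure.

```bash
cat > h.py <<'E'
import cv2,numpy as np
def ray(c,u,v):
    T=c["cam_to_world"];u=np.atleast_1d(u).astype(float);v=np.atleast_1d(v).astype(float)
    d=np.stack([(u-c["cx"])/c["fx"],-(v-c["cy"])/c["fy"],-np.ones(len(u))],1)@T[:3,:3].T
    return T[:3,3],d
def onz(c,u,v,z):
    o,d=ray(c,u,v);return o+d*((z-o[2])/d[:,2])[:,None]
def cloud(c,u,v):
    o,d=ray(c,u,v);return o+d*c["range_z"][np.asarray(v).astype(int),np.asarray(u).astype(int)][:,None]
def proj(c,P):
    T=c["cam_to_world"];q=(np.atleast_2d(P)-T[:3,3])@T[:3,:3]
    return np.stack([c["cx"]-c["fx"]*q[:,0]/q[:,2],c["cy"]+c["fy"]*q[:,1]/q[:,2]],1)
def hsv(c,lo,hi,box=None):
    m=cv2.inRange(cv2.cvtColor(c["image"],cv2.COLOR_BGR2HSV),np.array(lo),np.array(hi))
    if box:
        k=np.zeros_like(m);x0,y0,x1,y1=box;k[y0:y1,x0:x1]=255;m&=k
    return m
E
python3 - <<'E'
from h import *;import pickle
np.set_printoptions(precision=1,suppress=True)
for n,pb,hb in(("top",(335,140,400,220),(160,130,270,243)),("scene",(180,165,265,225),(255,235,370,330))):
    c=pickle.load(open(n+"0.pkl","rb"));print(n)
    # handles
    m=hsv(c,(8,200,150),(17,255,255),pb)
    k,l,st,ce=cv2.connectedComponentsWithStats(m)
    for i in range(1,k):
        if st[i,4]<25:continue
        v,u=np.where(l==i);P=onz(c,u,v,60);xy=P[:,:2].astype(np.float32)
        f=cv2.fitLine(xy,cv2.DIST_L2,0,.01,.01).ravel();s=(xy-f[2:])@f[:2]
        Q=cloud(c,u,v)
        print(" handle",ce[i],st[i,4],"line",f,"ends",s.min(),s.max(),"yaw",np.degrees(np.arctan2(f[1],f[0])),"z",np.percentile(Q[:,2],[10,50,90]))
    m=hsv(c,(100,150,60),(125,255,255),hb);v,u=np.where(m>0);P=onz(c,u,v,91)
    print(" cover",cv2.minAreaRect(P[:,:2].astype(np.float32)),np.median(cloud(c,u,v)[:,2]))
    # high points in the housing box: stub top, tab, by depth
    v,u=np.mgrid[hb[1]:hb[3],hb[0]:hb[2]];u=u.ravel();v=v.ravel();Q=cloud(c,u,v)
    for a,b,nm in((146,156,"stubtop"),(110,121,"z116"),(82,88,"deck")):
        k=(Q[:,2]>a)&(Q[:,2]<b);A=Q[k][:,:2].astype(np.float32);print(" ",nm,k.sum(),np.median(u[k]),np.median(v[k]),cv2.minEnclosingCircle(A) if k.sum() else'',cv2.minAreaRect(A), Q[k].mean(0))
E
```

```text
top
 handle [381.7 188.8] 139 line [   0.9    0.4  587.1 -247.6] ends -39.69442 43.915836 yaw 21.26704 z [60.9 64.8 67.4]
 handle [360.5 191.7] 126 line [   1.    -0.1  580.7 -191.8] ends -40.8672 42.514153 yaw -3.6956227 z [62.  64.6 66.8]
 cover ((628.71630859375, 230.96408081054688), (61.19547653198242, 65.73077392578125), 65.63449096679688) 91.69747290997248
  stubtop 165 233.0 170.0 ((624.3582153320312, 131.85899353027344), 18.269609451293945) ((624.5133056640625, 132.66314697265625), (34.229766845703125, 33.543296813964844), 88.97665405273438) [623.3 131.3 150.5]
  z116 324 232.0 175.0 ((623.3814086914062, 173.47596740722656), 71.61190032958984) ((617.8756103515625, 171.81002807617188), (59.732666015625, 141.2062225341797), 7.790403842926025) [619.6 149.5 115.8]
  deck 3556 215.0 196.0 ((605.7096557617188, 190.18389892578125), 143.71658325195312) ((605.6795043945312, 189.10360717773438), (190.11767578125, 230.39691162109375), 66.09564971923828) [594.8 186.4  85.5]
scene
 cover ((626.8469848632812, 228.2163543701172), (57.540977478027344, 64.2093276977539), 65.8362808227539) 94.15911493283556
  stubtop 135 294.0 250.0 ((624.2801513671875, 133.11636352539062), 18.023950576782227) ((624.6018676757812, 133.5552520751953), (34.87160110473633, 32.55906677246094), 51.24640655517578) [624.6 134.7 152.4]
  z116 282 298.0 263.0 ((631.16748046875, 174.56700134277344), 72.0052490234375) ((635.4371948242188, 172.6185302734375), (139.99774169921875, 61.159576416015625), 73.66580963134766) [630.5 162.8 117.3]
  deck 1907 315.0 278.0 ((603.9554443359375, 190.03318786621094), 144.6714324951172) ((604.9019165039062, 190.7511444091797), (192.75045776367188, 230.73951721191406), 65.79655456542969) [609.2 199.1  86.3]
```

```bash
python3 - <<'E'
from h import *;import pickle
np.set_printoptions(precision=1,suppress=True)
c=pickle.load(open("top0.pkl","rb"));print("bolt z66",onz(c,[365.6],[161.3],66))
for n,tb in(("top",(185,163,210,185)),("scene",(305,272,330,303))):
    c=pickle.load(open(n+"0.pkl","rb"))
    m=cv2.inRange(c["image"],(0,0,0),(45,45,45));v,u=np.mgrid[tb[1]:tb[3],tb[0]:tb[2]];u=u.ravel();v=v.ravel();Q=cloud(c,u,v)
    k=(Q[:,2]>112)&(Q[:,2]<122)&(m[v,u]>0);Q=Q[k];a=np.radians(-24.2);R=np.array([[np.cos(a),-np.sin(a)],[np.sin(a),np.cos(a)]])
    q=(Q[:,:2]-[605.3,189.9])@R
    print(n,"tab",k.sum(),"housing frame mean",q.mean(0),q.min(0),q.max(0),Q.mean(0))
c=pickle.load(open("scene0.pkl","rb"));m=hsv(c,(4,130,110),(20,255,255),(180,165,265,225))
k,l,st,ce=cv2.connectedComponentsWithStats(m);Z=cloud(c,*np.where(l>0)[::-1])
for i in range(1,k):
    if st[i,4]<25:continue
    v,u=np.where(l==i);Q=cloud(c,u,v);Q=Q[(Q[:,2]>56)&(Q[:,2]<72)]
    xy=Q[:,:2].astype(np.float32);f=cv2.fitLine(xy,cv2.DIST_L2,0,.01,.01).ravel();s=(xy-f[2:])@f[:2]
    print(ce[i],st[i,4],f,s.min(),s.max(),np.degrees(np.arctan2(f[1],f[0])))
E
```

```text
bolt z66 [[ 661.1 -209.3   66. ]]
top tab 12 housing frame mean [ 2.1 36.1] [-1.5 27.5] [ 8.2 54.7] [622.  222.  116.2]
scene tab 12 housing frame mean [ 8.9 49.7] [ 5.8 37.5] [ 9.9 62.5] [633.8 231.5 115.7]
[237.2 184.5] 415 [   0.3   -0.9  582.  -217.3] -62.03578 43.97917 -71.58593
[216.2 207.8] 176 [   0.9   -0.3  664.1 -182. ] -14.976528 14.914257 -20.448908
```

```bash
cat >> h.py <<'E'
A=np.radians(-24.2);HR=np.array([[np.cos(A),-np.sin(A),0],[np.sin(A),np.cos(A),0],[0,0,1]]);HO=np.array([605.3,189.9,0])
hw=lambda x,y,z:HO+HR@[x,y,z]
def tool(yaw):  # tool x at this yaw, pointing down
    X=np.array([np.cos(yaw),np.sin(yaw),0]);Z=np.array([0,0,-1.]);return np.stack([X,np.cross(Z,X),Z],1)
E
python3 - <<'E'
from h import *;from workcell import *
np.set_printoptions(precision=1,suppress=True)
F=tool(A+np.pi)
clamp();movep(hw(48,45,180),F)
print(movel(hw(48,45,100),max_speed=120,guard=10))
print(movel(hw(-12,45,100),max_speed=60,guard=20))
g=movel(hw(-48,45,100),max_speed=25,guard=12)
s=read_state();print(g,HR.T@(s["eef_pos"]-HO),s["ft_force"],s["time"],s["finger_gap"])
E
```

```text
False
False
True [-28.1  44.8 100. ] [ 4.5 -1.6  3.6] 5.95 0.19556832266912175
```

```bash
python3 - <<'E'
from h import *;from workcell import *
import pickle
np.set_printoptions(precision=1,suppress=True)
movel(hw(-20,45,100),max_speed=60);movel(hw(-20,45,200),max_speed=150)
open_gripper()
y=np.radians(8.4);g=np.array([598.2,-218.3,57]);o=grip_point_offset
p=g+[0,0,o]   # tcp below grasp point
print(p,o)
best=None
for yaw in(y,y+np.pi):
    q=inverse_kinematics(p+[0,0,120],tool(yaw));print(yaw,q)
q=inverse_kinematics(p+[0,0,120],tool(y));
movep(p+[0,0,120],tool(y))
for n in("top","scene"):
    c=camera(n);pickle.dump(c,open(n+"1.pkl","wb"));cv2.imwrite(f"pics/{n}1.png",c["image"])
    hb=(160,130,270,243) if n=="top" else (255,235,370,330)
    m=hsv(c,(100,150,60),(125,255,255),hb);v,u=np.where(m>0);P=onz(c,u,v,91)
    r=cv2.minAreaRect(P[:,:2].astype(np.float32));print(r,HR.T@(np.r_[r[0],0]-HO))
print(read_state()["time"],read_state()["qpos"])
a=cv2.resize(cv2.imread("pics/top1.png")[125:250,155:275],None,fx=3.2,fy=4,interpolation=2);b=cv2.resize(cv2.imread("pics/scene1.png")[230:330,250:375],(400,500),interpolation=2)
cv2.imwrite("pics/crop2.png",np.hstack([a,b]))
E
```

```text
[ 598.2 -218.3   38.3] -18.700000000000003
0.1466076571675237 [-0.2  0.8  0.8  1.7 -0.6  1.  -0.6]
3.288200310757317 [ 0.2  0.6  0.1  1.6 -0.   0.9  2. ]
((608.1435546875, 246.71392822265625), (33.719757080078125, 68.98434448242188), 0.8826920390129089) [-20.7  53.    0. ]
((581.9033813476562, 248.33114624023438), (57.029869079589844, 64.13957214355469), 65.84552764892578) [-45.3  43.7   0. ]
9.6167 [-0.2  0.8  0.8  1.7 -0.6  1.  -0.6]
```

View pics/crop2.png

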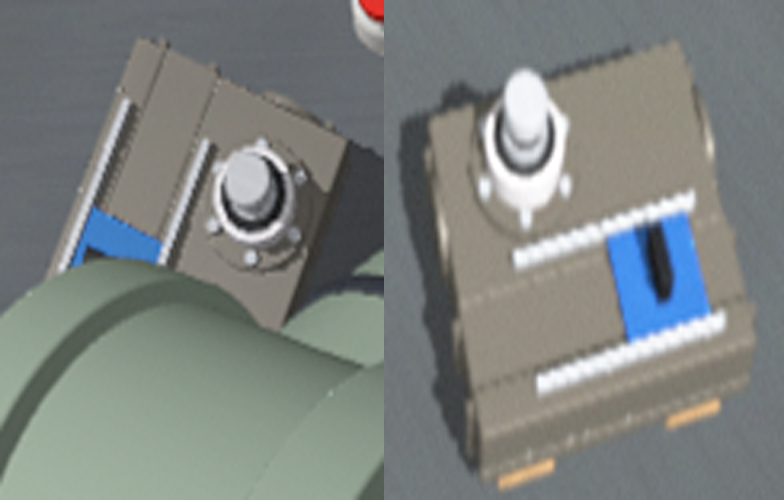

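View pics/scene1.png

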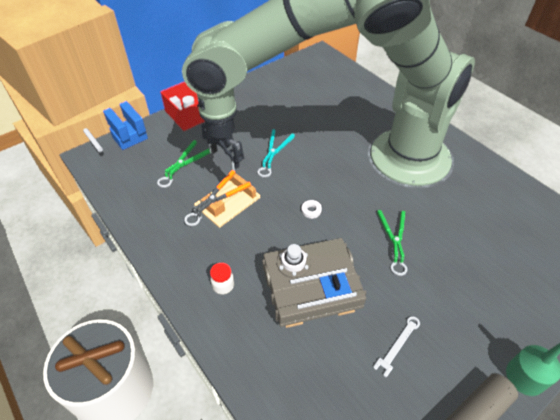

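The scene crop shows the cover fully shut over the hole: its centre is at housing x -45.3, having moved 49 mm to the stop. Next I'll switch to the straighter arm configuration and grip the pliers.

```bash
python3 - <<'E'
from h import *;from workcell import *
import pickle
np.set_printoptions(precision=2,suppress=True)
y=np.radians(8.4);F=tool(y+np.pi);p=np.array([598.2,-218.3,38.3])
movel(p+[0,0,200],max_speed=200);movep(p+[0,0,120],F)
g=movel(p,max_speed=100,guard=10);s=read_state();print(g,s["eef_pos"],s["ft_force"],s["time"])
if not g:
    clamp();wait(.2);s=read_state();print(s["finger_gap"],s["gripper_force"],s["ft_force"],s["torque"])
    g=movel(p+[0,0,25],max_speed=60)
    s=read_state();print(s["finger_gap"],s["gripper_force"],s["ft_force"],s["torque"],s["time"])
    for n in("top","scene"):
        c=camera(n);pickle.dump(c,open(n+"2.pkl","wb"));cv2.imwrite(f"pics/{n}2.png",c["image"])
    a=cv2.resize(cv2.imread("pics/top2.png")[110:235,320:420],None,fx=4,fy=4,interpolation=2);b=cv2.resize(cv2.imread("pics/scene2.png")[130:255,165:265],(400,500),interpolation=2)
    cv2.imwrite("pics/crop3.png",np.hstack([a,b]))
E
```

```text
False [ 598.6  -218.46   38.95] [-0.67  0.03  0.59] 13.8833
27.49035399659591 57.64674782752991 [-8.5   4.05 23.81] [ 0.88  1.59 -0.01]
27.013774013853173 58.97937047848245 [ 0.07  0.27 -3.54] [0.02 0.06 0.06] 15.2417
```

View pics/crop3.png

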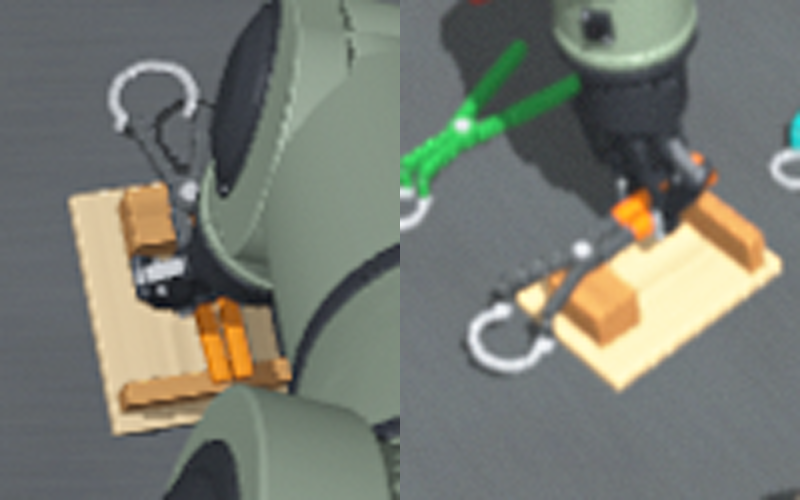

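The pliers are squeezed and lifted, and the ring is open in a C shape: about (157,85) in the left crop and (505,335) in the right. I'll measure its level and centre in both views.

```bash
cat >> h.py <<'E'
def ring(c,guess,z,rad=38,vmin=150):
    """bright low-saturation pixels near guess -> circle fit on plane z; plus range plane"""
    H=cv2.cvtColor(c["image"],cv2.COLOR_BGR2HSV);v,u=np.where((H[...,1]<40)&(H[...,2]>vmin))
    P=onz(c,u,v,z)[:,:2];k=np.linalg.norm(P-guess[:2],axis=1)<rad;P=P[k];u=u[k];v=v[k]
    from scipy.optimize import least_squares
    f=lambda q:np.linalg.norm(P-q[:2],axis=1)-q[2]
    r=least_squares(f,[*guess[:2],25],loss="soft_l1",f_scale=2)
    Q=cloud(c,u,v);Q=Q[abs(Q[:,2]-z)<12]
    M=np.c_[Q[:,:2]-r.x[:2],np.ones(len(Q))];pl=least_squares(lambda a:M@a-Q[:,2],[0,0,z],loss="soft_l1",f_scale=2).x
    return r.x,np.sqrt(np.mean(f(r.x)**2)),len(P),pl,Q
E
python3 - <<'E'
from h import *;import pickle
np.set_printoptions(precision=3,suppress=True)
y=np.radians(8.4);tc=np.array([598.6,-218.46,64]);d=np.array([np.cos(y),np.sin(y),0])
g=tc+142.8*d;print("exp",g+[0,0,18.7-25])
for n in("top","scene"):
    c=pickle.load(open(n+"2.pkl","rb"));print(n,proj(c,[g[0],g[1],58]))
    x,rm,k,pl,Q=ring(c,g,58)
    x,rm,k,pl,Q=ring(c,x,58,34);ang=np.degrees(np.arctan2(*(Q[:,:2]-x[:2]).T[::-1]))
    print(x,rm,k,"slopes",pl,"angles hist",np.histogram(ang,12,(-180,180))[0], "z pct",np.percentile(Q[:,2],[10,50,90]))
E
```

```text
exp [ 739.868 -197.599   57.7  ]
top [[358.707 134.289]]
[ 738.585 -195.478   26.366] 2.277423184766103 99 slopes [-0.005  0.014 56.18 ] angles hist [ 0  0  7 11 11 10  7  7  9  9  6  0] z pct [53.44  56.093 58.264]
scene [[191.018 213.5  ]]
[ 736.972 -194.93    27.165] 3.601407303686206 131 slopes [-0.009  0.025 57.79 ] angles hist [ 0  0 13 10  8  7  9  9 11 13  9  0] z pct [54.748 57.715 60.681]
```

```bash
python3 - <<'E'
from h import *;from workcell import *
import pickle
np.set_printoptions(precision=2,suppress=True)
F=tool(np.radians(8.4)+np.pi)
e=np.array(read_state()["eef_pos"]);print(e)
off=np.array([738.0,-195.2,57])-e;stub=np.array([624.4,132.5,0])
tgt=stub+[85,30,165]-off;tgt[2]=165+6.95
movel([e[0],e[1],tgt[2]],max_speed=150)
movel(tgt,F,max_speed=150);wait(.2)
s=read_state();e=np.array(s["eef_pos"]);print(e,s["finger_gap"],s["time"],s["qpos"])
for n in("top","scene"):
    c=camera(n);pickle.dump(c,open(n+"3.pkl","wb"));cv2.imwrite(f"pics/{n}3.png",c["image"])
    g=e+off;x=g
    for r in(38,34,34):x,rm,k,pl,Q=ring(c,x,165,r)
    print(n,x,rm,k,"slopes",pl,"off",x[:2]-e[:2],"z",np.percentile(Q[:,2],[50,90]),proj(c,g))
a=cv2.resize(cv2.imread("pics/top3.png")[90:215,170:290],(390,500),interpolation=2);b=cv2.resize(cv2.imread("pics/scene3.png")[190:315,220:340],(400,500),interpolation=2)
cv2.imwrite("pics/crop4.png",np.hstack([a,b]))
E
```

```text
[ 597.97 -218.24   62.95]
[569.4  139.2  171.97] 27.106247728063305 18.9583 [-0.32  0.53 -0.03  1.76  0.02  0.85  1.36]Traceback (most recent call last):
  File "<stdin>", line 15, in <module>
    return _quantile_unchecked(
        a, q, axis, out, overwrite_input, method, keepdims, weights)
    return _ureduce(a,
                    func=_quantile_ureduce_func,
    ...<5 lines>...
                    overwrite_input=overwrite_input,
                    method=method)
    r = func(a, **kwargs)
    result = _quantile(arr,
                       quantiles=q,
    ...<2 lines>...
                       out=out,
                       weights=wgt)
    slices_having_nans = np.isnan(arr[-1, ...])
                                  ~~~^^^^^^^^^
IndexError: index -1 is out of bounds for axis 0 with size 0
```

```bash
python3 - <<'E'
from h import *;from workcell import *
import pickle
np.set_printoptions(precision=2,suppress=True)
e=np.array([569.4,139.2,171.97]);g=[709.4,162.5,165]
print("top px",proj(pickle.load(open("top3.pkl","rb")),g))
c=camera("scene");pickle.dump(c,open("scene3.pkl","wb"));cv2.imwrite("pics/scene3.png",c["image"]);print(proj(c,g))
for z in(163,165,167):
    x=g
    for r in(38,34,34):x,rm,k,pl,Q=ring(c,x,z,r)
    print(z,x,rm,k,"slopes",pl,"off",x[:2]-e[:2],"z",np.percentile(Q[:,2],[10,50,90]))
a=cv2.imread("pics/top3.png");b=cv2.resize(c["image"][170:320,200:350],(500,500),interpolation=2)
cv2.imwrite("pics/crop4.png",np.hstack([cv2.resize(a[60:260,100:300],(300,500)),b]))
E
```

```text
top px [[218.77 134.06]]
[[273.33 272.64]]
163 [707.76 160.76  26.32] 4.467590239022852 246 slopes [ -0.03  -0.   166.84] off [138.36  21.56] z [164.   166.7  168.92]
165 [708.48 161.76  26.26] 4.457965577023693 246 slopes [ -0.03  -0.   166.82] off [139.08  22.56] z [164.   166.7  168.92]
167 [709.09 162.68  26.28] 4.487223290277662 248 slopes [ -0.03  -0.   166.8 ] off [139.69  23.48] z [164.   166.7  168.92]
```

View pics/crop4.png

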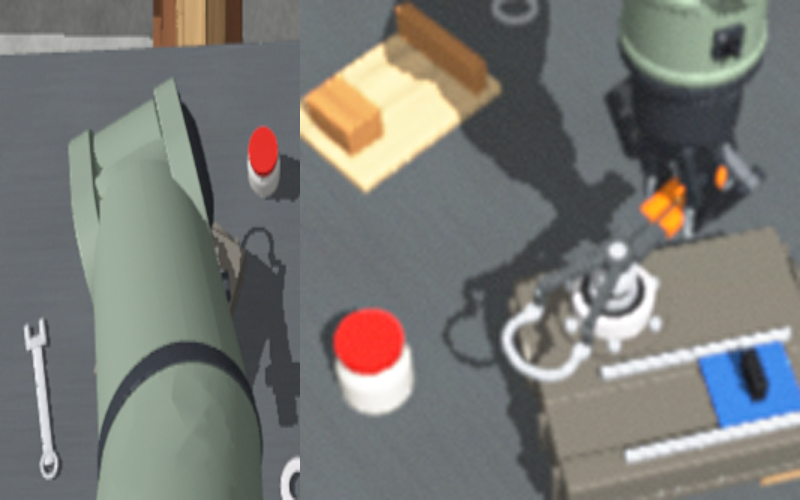

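```bash
python3 - <<'E'
from h import *
import pickle
from scipy.optimize import least_squares
np.set_printoptions(precision=2,suppress=True)
def clean(c,g,z,lo=14,hi=40):
    H=cv2.cvtColor(c["image"],cv2.COLOR_BGR2HSV);v,u=np.where((H[...,1]<45)&(H[...,2]>140))
    P=onz(c,u,v,z)[:,:2];Q=cloud(c,u,v)[:,2];x=np.r_[g[:2],26.]
    for _ in range(5):
        r=np.linalg.norm(P-x[:2],axis=1);k=(abs(r-26)<9)&(abs(Q-z)<9);p=P[k]
        x=least_squares(lambda q:np.linalg.norm(p-q[:2],axis=1)-q[2],x,loss="soft_l1",f_scale=2).x
    a=np.degrees(np.arctan2(*(p-x[:2]).T[::-1]))
    return x,np.linalg.norm(p-x[:2],axis=1).std(),len(p),np.histogram(a,12,(-180,180))[0],Q[k]
T=[pickle.load(open(f"{n}2.pkl","rb")) for n in("top","scene")]
e=np.array([597.97,-218.24,62.95])
for c in T:
    for z in(56,58):x=clean(c,[738,-195],z);print(z,x[0]-np.r_[e[:2],0],x[1:4])
c=pickle.load(open("scene3.pkl","rb"));e3=np.array([569.4,139.2,171.97])
for z in(165,167):x=clean(c,[709,162],z);print(z,x[0]-np.r_[e3[:2],0],x[1:4])
# bolt
px=[(367.5,157.5),(210.5,192.5)];L=[]
for c,(u,v) in zip(T,px):
    i=c["image"];g=cv2.cvtColor(i,cv2.COLOR_BGR2GRAY)[int(v)-4:int(v)+5,int(u)-4:int(u)+5].astype(float);w=np.clip(g-150,0,None);yy,xx=np.mgrid[-4:5,-4:5]
    uv=(int(u)+(w*xx).sum()/w.sum(),int(v)+(w*yy).sum()/w.sum());print(uv);L.append(ray(c,*uv))
A_=np.zeros((3,3));b=np.zeros(3)
for o,d in L:
    d=d[0]/np.linalg.norm(d[0]);M=np.eye(3)-np.outer(d,d);A_+=M;b+=M@o
X=np.linalg.solve(A_,b);print("bolt",X,X-e,[np.linalg.norm(np.cross(X-o,d[0]/np.linalg.norm(d[0]))) for o,d in L])
for k in(86,90,94):print(k,[onz(c,*uv,k) for c,uv in zip(T,px)])
E
```

```text
56 [140.18  21.7   26.56] (np.float64(2.0671125823116183), 82, array([ 0,  0,  8, 11, 11, 11,  8,  8,  9, 11,  5,  0]))
58 [139.43  22.12  26.51] (np.float64(2.062935349140843), 82, array([ 0,  0,  8, 11, 11, 11,  8,  8,  9, 11,  5,  0]))
56 [138.07  21.3   26.89] (np.float64(2.628274888231186), 90, array([ 0,  0, 13,  9,  9,  7,  8, 10, 12, 12, 10,  0]))
58 [138.66  22.88  26.84] (np.float64(2.623214474318396), 90, array([ 0,  0, 13,  9,  9,  7,  8, 10, 12, 12, 10,  0]))
165 [138.77  21.81  26.93] (np.float64(2.4430300160551175), 139, array([ 0,  1, 19, 16, 14, 12, 14, 17, 18, 14, 14,  0]))
167 [139.49  22.8   26.88] (np.float64(2.437775925049708), 139, array([ 0,  1, 19, 16, 14, 12, 14, 17, 18, 14, 14,  0]))
(np.float64(367.2710743801653), np.float64(157.398347107438))
(np.float64(210.09446254071662), np.float64(191.86319218241042))
bolt [ 663.57 -208.33   91.02] [65.6   9.91 28.07] [np.float64(0.3696814699449029), np.float64(0.36968146994483686)]
86 [array([[ 665.13, -210.36,   86.  ]]), array([[ 661.9 , -209.25,   86.  ]])]
90 [array([[ 663.87, -209.43,   90.  ]]), array([[ 663.41, -205.95,   90.  ]])]
94 [array([[ 662.61, -208.5 ,   94.  ]]), array([[ 664.92, -202.64,   94.  ]])]
```

```bash
python3 - <<'E'
from h import *
import pickle
np.set_printoptions(precision=1,suppress=True,linewidth=150)
y=np.radians(9.3);ex=np.array([np.cos(y),np.sin(y)])
angs=np.radians(np.arange(-150,151,30));rr=np.arange(8,42,.5)
for f,e,z in(("top2",(597.97,-218.24),58),("scene2",(597.97,-218.24),58),("scene3",(569.4,139.2),167)):
    c=pickle.load(open(f+".pkl","rb"));g=cv2.cvtColor(c["image"],cv2.COLOR_BGR2GRAY).astype(np.float32)
    cen=np.array(e)+142.5*ex;o=[]
    for a in angs:
        d=np.array([np.cos(a+y),np.sin(a+y)]);P=np.c_[cen+rr[:,None]*d,np.full(len(rr),z)]
        uv=proj(c,P).astype(np.float32);I=cv2.remap(g,uv[:,:1],uv[:,1:],cv2.INTER_LINEAR).ravel()
        k=I[20:].argmax()+20 if 0 else np.argmax(np.where((rr>15)&(rr<36),I,0));h=(I[k]+np.percentile(I,20))/2
        i=k
        while i>0 and I[i]>h:i-=1
        j=k
        while j<len(I)-1 and I[j]>h:j+=1
        o.append((np.degrees(a),rr[i],rr[j],I[k]))
    print(f);print(np.array(o).T)
E
```

```text
top2
[[-150.  -120.   -90.   -60.   -30.     0.    30.    60.    90.   120.   150. ]
 [  16.5   21.    23.5   24.    22.5   22.    22.    23.    22.    26.    22.5]
 [  37.    27.5   31.    32.    29.    28.5   28.5   30.    29.5   33.    28. ]
 [ 103.7  182.7  189.   192.1  196.5  199.   189.   186.4  190.7  164.8  105.6]]
scene2
[[-150.  -120.   -90.   -60.   -30.     0.    30.    60.    90.   120.   150. ]
 [  29.    19.5   22.    22.5   20.    19.    20.    21.5   22.5   20.5   31.5]
 [  41.5   33.    32.5   30.5   28.    28.5   29.5   33.    31.5   34.    41.5]
 [ 245.5  240.8  226.   232.8  219.8  223.4  226.   229.1  227.2  236.   231.2]]
scene3
[[-150.  -120.   -90.   -60.   -30.     0.    30.    60.    90.   120.   150. ]
 [  10.5   19.5   21.    23.5   21.5   20.    19.5   23.    22.    20.5   18.5]
 [  23.5   35.5   31.    31.5   28.5   29.    30.    32.    30.5   33.    25. ]
 [ 133.4  242.2  230.2  233.4  230.7  231.3  232.2  236.2  236.2  243.5  152.1]]
```

```bash
python3 - <<'E'
from h import *;from workcell import *
import pickle
np.set_printoptions(precision=2,suppress=True)
t=np.array([623.9-140.6,132.6-23.0,160+6.95])
movel(t,max_speed=100);wait(.3)
s=read_state();print(s["eef_pos"],s["ft_force"],s["torque"],s["finger_gap"],s["time"])
c=camera("scene");pickle.dump(c,open("scene4.pkl","wb"))
i=c["image"].copy()
# predicted ring bore circle (z160 top face 162) and stub top, drawn for check
b=cv2.resize(i[215:290,250:340],(720,600),interpolation=cv2.INTER_CUBIC)
E2=np.array(s["eef_pos"])[:2]+[140.6,23]
a=np.linspace(0,2*np.pi,60)
for cen,r,z,col in((E2,21,162,(0,0,255)),((623.9,132.6),18,150,(255,0,0))):
    P=np.c_[cen[0]+r*np.cos(a),cen[1]+r*np.sin(a),np.full(60,z)];uv=(proj(c,P)-[250,215]+.5)*8
    cv2.polylines(b,[uv.astype(np.int32)],True,col,1)
cv2.imwrite("pics/crop5.png",b)
E
```

```text
[483.41 109.68 166.86] [ 0.18  0.14 -2.05] [ 0.02  0.1  -0.01] 27.12990753471763 20.4167
```

View pics/crop5.png

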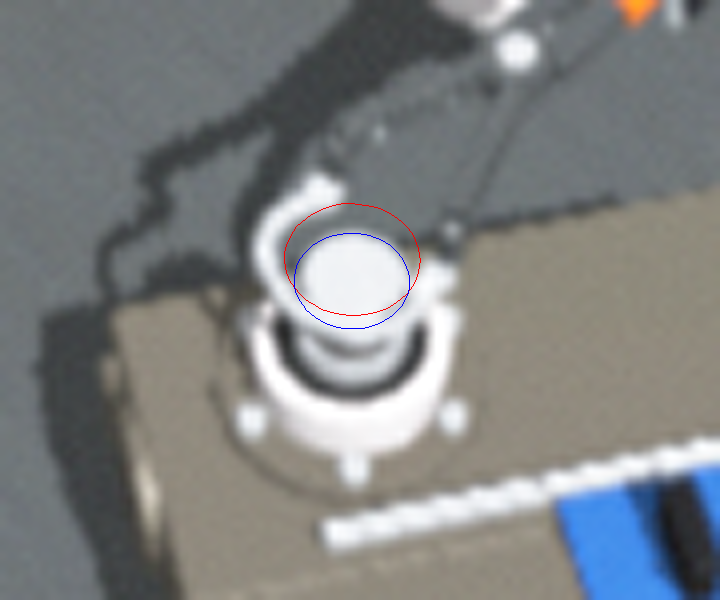

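The overlay fits: the stub outline (blue) matches the bright top at (350,280), and the bore circle (red) matches the ring's inner left edge at (285,255). Now I'll lower it under guard.

```bash
python3 - <<'E'
from h import *;from workcell import *
import pickle
np.set_printoptions(precision=2,suppress=True)
t=np.array([623.9-140.6,132.6-23.0,0])
f0=np.array(read_state()["ft_force"])
for z in(145,130):
    g=movel(t+[0,0,z+7],max_speed=20,guard=4);wait(.2);s=read_state()
    print(g,s["eef_pos"],np.array(s["ft_force"])-f0,s["torque"],s["finger_gap"],s["time"])
    if g:break
c=camera("scene");pickle.dump(c,open("scene5.pkl","wb"))
b=cv2.resize(c["image"][215:290,250:340],(720,600),interpolation=cv2.INTER_CUBIC)
cv2.imwrite("pics/crop6.png",b)
E
```

```text
False [483.34 109.64 152.1 ] [-0.06 -0.15 -0.88] [-0.05  0.15 -0.01] 27.42007057928736 21.5667
False [483.36 109.62 137.12] [-0.75 -1.49 -0.64] [-0.03  0.12  0.01] 27.292525947635237 22.6667
```

View pics/crop6.png

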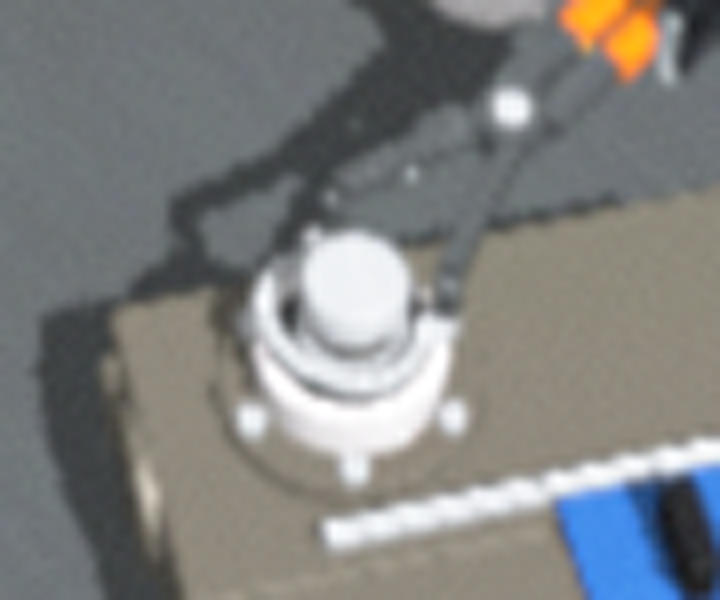

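```bash
python3 - <<'E'
from h import *;from workcell import *
import pickle
np.set_printoptions(precision=2,suppress=True)
F=[]
for _ in range(4):
    wait(.1);s=read_state();F.append(np.r_[s["ft_force"],s["torque"]])
print(np.array(F))
c=pickle.load(open("scene5.pkl","rb"))
b=cv2.resize(c["image"][215:290,250:340],(720,600),interpolation=cv2.INTER_CUBIC)
a=np.linspace(0,2*np.pi,80)
for cen,r,z,col in(((623.9,132.6),21,132,(0,0,255)),((623.9,132.6),31,132,(0,0,255)),((623.9,132.6),18,150,(255,0,0)),((623.9,132.6),31,115,(0,160,0))):
    P=np.c_[cen[0]+r*np.cos(a),cen[1]+r*np.sin(a),np.full(80,z)];cv2.polylines(b,[((proj(c,P)-[250,215]+.5)*8).astype(np.int32)],True,col,1)
cv2.imwrite("pics/crop7.png",b)
E
```

```text
[[ 0.69 -0.14 -2.39 -0.02  0.06 -0.04]
 [ 0.29 -1.11 -2.83 -0.04  0.1  -0.02]
 [-0.59  0.27 -2.41 -0.02  0.08  0.01]
 [ 0.74 -0.1  -2.43 -0.06  0.13  0.  ]]
```

View pics/crop7.png

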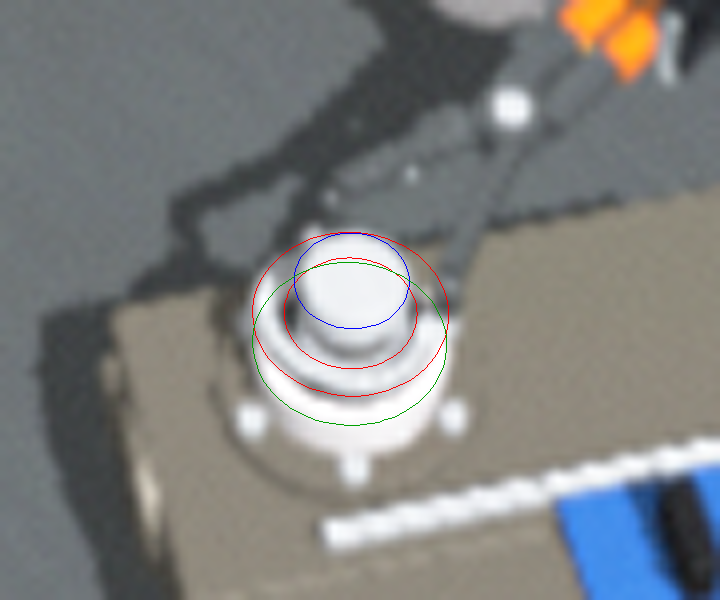

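The overlay shows the ring level round the stub at the groove. Its outer edge matches the predicted circle at (350,396). The stub is about 0.6 mm to the right of my estimate, and the steady forces show no contact. I'll make a tiny centring nudge and hand in.

```bash
python3 - <<'E'
from workcell import *
movel([482.8,110.0,137.0],max_speed=10,guard=4);wait(.3)
s=read_state();print(s["eef_pos"],s["ft_force"],s["finger_gap"],s["time"]);print(finish_job())
E
```

```text
[482.81823593 110.00416771 137.01085278] [ 0.42757853  0.20506821 -2.24517732] 27.192264925058716 23.6667
the job is handed in; nothing more can be done
None
```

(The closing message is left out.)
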